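# Set out the egg-drawing place

## Task

Set out the drawing exercise: first pull the blue-and-white marker up out of the pen stand and lay it flat inside the blue tray, then pull out the green-and-white ballpoint and lay it in the tray too. When both pens are in the tray, lift the egg off its cork ring and lower it gently into the deep white pot: set it down on the bottom, do not drop or knock it. Leave the pot standing where it is, and do not disturb the skull, vial, jar or dropper bottle.

Things in the scene. Friction and masses are not known exactly. Their poses are not given: they have to be found in the camera images.
- pen_stand: fixed stand, turned any way round: pale wooden foot 56 x 120 x 10 mm, two open steel tubes (27 mm outside, 22 inside, rims 75 above the table, inner floor 13). Origin: underside centre, on the table. Tubes at y = +32 mm (marker) and y = -32 mm (ballpoint) in its frame; the pens stand loose, leaning up to about 10 degrees
- marker: blue-and-white marker pen, 136 mm long, up to 17 mm thick, 20 g nominal, standing loose in a tube, about half of it showing. Its own y axis runs along the pen, pointing up at the start; origin at half length on its flank (use the points)
- marker_mid (a point): middle of the marker, on its axis; axes as marker
- marker_upper (a point): end of the marker that points up at the start, on its axis, 68 mm from the middle (147 to 150 mm above the table at the start)
- marker_lower (a point): end of the marker that is down in the tube at the start, 68 mm from the middle
- ballpoint: green-and-white ballpoint pen, 145 mm long, 9 to 11 mm thick, 20 g nominal, standing loose in a tube, about half of it showing. Its own y axis runs along the pen, pointing up at the start; origin at half length on its flank (use the points)
- ballpoint_mid (a point): middle of the ballpoint, on its axis; axes as ballpoint
- ballpoint_upper (a point): end of the ballpoint that points up at the start, on its axis, 72.5 mm from the middle (155 to 159 mm above the table at the start)
- ballpoint_lower (a point): end of the ballpoint that is down in the tube at the start, 72.5 mm from the middle
- pen_tray: fixed open blue plastic tray, 220 mm along its x by 130 mm along its y, walls 4 mm thick and 30 mm high, floor 4 mm thick. Origin: underside centre, on the table; its long x axis points roughly away from the robot
- egg: pale blue-green rigid egg, 40 mm across at its widest, 54 mm long, 60 g nominal, standing blunt end down in the cork ring. Origin: its lower (blunt) end, about 6 mm above the table at the start; z along the egg
- egg_center (a point): point on the egg's axis 25 mm from the blunt end, where it is widest (40 mm); about 31 mm above the table at the start
- cork_ring: fixed cork ring under the egg, outer diameter 41, inner 30, 14 mm high. Origin: underside centre
- pot: deep white stoneware pot, loose, 0.8 kg. Outer diameter 140 mm at the rim and 108 at the foot, wall 5 mm, rim 80 mm above the table, flat inner floor (about 100 mm across, cork mat) 9 mm above the table, inner diameter at the rim 130. Origin: underside centre, z up
- pot_mouth (a point): centre of the pot's mouth, 80 mm above the table
- dropper: bystander: brown dropper bottle with black top, 32 mm across, 95 high. Origin: underside centre
- white_jar: bystander: glass specimen jar with white cap, 43 mm across, 82 high. Origin: underside centre
- vial: bystander: small glass vial with crimson cap, 25 mm across, 64 high. Origin: underside centre
- skull: bystander: small monkey skull, 82 x 100 x 69 mm. Origin: underside centre

How it is judged:
On the way, in this order (a step that is already met when the one before it is completed fails the run):
1. the marker lies in the tray, let go (x of marker_upper in the frame of pen_tray between -0.109 and 0.109 m and y of marker_upper in the frame of pen_tray between -0.064 and 0.064 m and z of each of marker_upper, marker_lower in the frame of pen_tray below 0.034 m and x of marker_lower in the frame of pen_tray between -0.109 and 0.109 m and y of marker_lower in the frame of pen_tray between -0.064 and 0.064 m and linear speed of marker below 0.05 m/s and contact force between marker and the fingers below 0.05 N), for 0.2 s.
2. the ballpoint lies in the tray, let go (x of ballpoint_upper in the frame of pen_tray between -0.109 and 0.109 m and y of ballpoint_upper in the frame of pen_tray between -0.064 and 0.064 m and z of each of ballpoint_upper, ballpoint_lower in the frame of pen_tray below 0.034 m and x of ballpoint_lower in the frame of pen_tray between -0.109 and 0.109 m and y of ballpoint_lower in the frame of pen_tray between -0.064 and 0.064 m and linear speed of ballpoint below 0.05 m/s and contact force between ballpoint and the fingers below 0.05 N), for 0.2 s.
3. the egg lies in the pot, let go (horizontal distance between egg_center and pot below 0.05 m and z of egg_center in the frame of pot below 0.05 m and linear speed of egg below 0.05 m/s and contact force between egg and the fingers below 0.05 N and angle between pot's own z axis and vertical below 0.1 rad), for 0.2 s.
At the end, for the whole second after the job is handed in: Both pens lie in the tray with both their ends inside its outline and no more than 34 mm above the table; the egg lies in the upright pot (its centre within 50 mm of the pot's axis and 50 mm of its underside); all let go and at rest (under 0.05 m/s) (all of step 1 and all of step 2 and all of step 3); the robot touches nothing.
It fails at once if the dropper bottle, jar, vial or skull is shifted by more than 20 mm (distance of any of dropper, white_jar, vial, skull from where it was at the start of the episode above 0.02 m).
It fails at once if the pot is shoved by more than 30 mm or tipped (distance of pot from where it was at the start of the episode above 0.03 m or angle between pot's own z axis and vertical above 0.2 rad).
It fails at once if the egg strikes the pot (more than 25 N) (contact force between egg and pot above 25 N).
It fails at once if the egg is dropped into the pot (faster than 0.5 m/s inside it) (horizontal distance between egg_center and pot below 0.065 m and z of egg_center in the frame of pot below 0.08 m and linear speed of egg above 0.5 m/s).
It fails at once if the egg falls onto the table (height (world z) of egg_center below 0.024 m and horizontal distance between egg_center and pot above 0.075 m).
It also fails if it takes over 72 s, if anything falls off the work surface, if the arm or the gripper's body presses on something with over 40 N, if the wrist force passes 120 N, or if a joint passes its speed limit or range.

## Robot

A 6-joint arm with a two-finger parallel gripper is mounted at the origin on a cart in front of the work surface, level with it; the furniture and walls round the work are solid. World frame = base frame: x ahead of the robot, y to its left, z up, the work surface at z = 0. Lengths are in m, angles in rad, forces in N, time in s.
With the tool pointing down it reaches from about 0.325 to 0.9 m from the base axis. Payload 6.1 kg.
Tool frame: the origin (TCP) lies midway between the tips of the shut fingers; the grasp point (between the pads) lies 19 mm behind it; z points along the fingers, y is the line along which they close (so a half turn about z gives the same grasp; the last joint's range is limited). The gripper opens to 85 mm and grips with 20 to 120 N. Pads are 22 mm wide; open, the fingers measure 114 mm over their backs; the gripper's body (76 mm by 85 mm) begins 54 mm behind the grasp point. The pads swing forward as they close: fully open they stand 13 mm farther back than shut.
Start: joints at [1.178, 0.22, 1.526, -0, 1.395, -0.126], TCP at [0.165, 0.603, 0.231] pointing down, gripper open.
Joint ranges: [-2.98, 2.98], [-0.91, 2.08], [0.09, 2.57], [-1.24, 4.39], [0.2, 2.65], [-2.68, 2.68]. Speed limits (rad/s): [2.57, 2.57, 3.01, 3.14, 3.14, 3.14].

## Interface

Orientations are given as [roll, pitch, yaw] about the fixed x, y, z axes, in that order (R = Rz(yaw) Ry(pitch) Rx(roll)).
In Python, from plant import manip, optics gives the robot as it stands (manip), with the cameras (optics). Calls block until the motion is done:
- manip.movep(position, orientation): joint-space move of the TCP to a pose.
- manip.move_l(position, feed=0.15, rotation=None, max_force=None): straight line of the TCP; rotation=None keeps the orientation; feed is the mean speed in m/s. With max_force (N) it stops when the force on the tool has changed by that much, and returns True; else False.
- manip.set_joints(angles): joint-space move.
- manip.gripper_to(opening, f_grip=None): finger opening in m; f_grip is the grip in N (None keeps the last); returns when the fingers have stopped.
- manip.hold(seconds).
- manip.inverse_kinematics(position, orientation): joint angles nearest the present ones, or None.
- manip.observe(): the state.
- optics.get_image(name): name is "side" or "top"; returns (picture, depth): 420x560x3 uint8, red, green, blue; 420x560 float32, m along the optical axis (not along the pixel's ray), 0 where there is no reading.
- optics.get_calibration(name): a dict with "intrinsics" (3x3 intrinsics, pixels), "world_from_camera" (4x4, takes a point from camera to world coordinates). Camera axes: x right, y down, z forward; pixel columns grow to the right and rows downward; lengths in m; the calibration is good to about 2 mm. A picture is of the moment at which its call begins. get_calibration takes no time and is no camera call.
A pose or a line that the arm cannot do raises manip.Unreachable and nothing moves.
- manip.job_done(): hands the job in; it is judged then, once.
The state is a dict: "time_s": time; "q": joint angles; "joint_velocities": joint speeds; "joint_torque": joint torques, N m; "eef_pos": TCP position; "tcp_rot": TCP orientation; "ft_force": force on the tool from outside, world axes, zero at the start; "torque": the same for the moment, N m; "opening": finger opening in m; "grasp_force": force on a finger pad.
Only numpy, scipy, OpenCV 4.12 (cv2) and the standard library are available. Lean on these libraries where they do the work, as an engineer would, in place of code of your own. Each camera call takes 0.05 s, during which the arm holds its last target. There are 200 camera calls.

## Working session

There is one attempt and no reset: what is moved stays moved. The work goes in short steps, each a Python script; the robot and the scene stay as the last script left them, time stands still between calls to the robot, and variables do not carry over. Pictures are saved under pics/ and viewed, at most 10 in all, crops included, and the job is handed in when it is done.

```bash
ls; mkdir -p pics
cat > h.py <<'E'
import numpy as np, cv2
from plant import manip as m, optics
def snap(n):
    im,d=optics.get_image(n); c=optics.get_calibration(n)
    return im,d,np.array(c["intrinsics"]),np.array(c["world_from_camera"])
def cloud(d,K,T):
    v,u=np.mgrid[:d.shape[0],:d.shape[1]]
    p=np.stack([(u-K[0,2])/K[0,0]*d,(v-K[1,2])/K[1,1]*d,d],-1)
    return p@T[:3,:3].T+T[:3,3]
E
python3 - <<'E'
from h import *
for n in("side","top"):
    im,d,K,T=snap(n); cv2.imwrite(f"pics/{n}0.png",im[...,::-1]); np.savez(f"{n}0.npz",im=im,d=d,K=K,T=T)
    print(n,K.round(1).tolist(),T.round(3).tolist(),(d==0).mean())
print(m.observe())
E
```

```text
pics
plant.py
side [[380.7, 0.0, 281.8], [0.0, 380.7, 211.8], [0.0, 0.0, 1.0]] [[-0.984, -0.087, 0.157, 0.425], [-0.18, 0.46, -0.87, 0.76], [0.004, -0.884, -0.468, 0.502], [0.0, 0.0, 0.0, 1.0]] 0.039141156462585036
top [[533.4, 0.0, 280.4], [0.0, 533.4, 212.6], [0.0, 0.0, 1.0]] [[0.023, -0.997, 0.069, 0.47], [-1.0, -0.022, 0.012, 0.022], [-0.011, -0.069, -0.998, 1.652], [0.0, 0.0, 0.0, 1.0]] 0.003805272108843537
{'time_s': 0.1, 'q': array([ 1.17787965e+00,  2.21133555e-01,  1.52751526e+00, -9.39273442e-06,
        1.39470205e+00, -1.26097682e-01]), 'joint_velocities': array([-0.00013672, -0.00058113, -0.00279295,  0.00045109, -0.00083802,
       -0.0002754 ]), 'joint_torque': array([ 8.07136566e-04, -4.98242605e+01, -3.90549588e+01, -1.28171919e-04,
        5.59924665e-03,  3.66587255e-05]), 'eef_pos': array([0.16458235, 0.60236832, 0.23030731]), 'tcp_rot': array([-3.13984723e+00, -2.11948702e-04,  2.87477513e+00]), 'ft_force': array([ 0.17369491, -0.40357758, -0.4581882 ]), 'torque': array([0.03188373, 0.01765697, 0.05270674]), 'grasp_force': 0.0, 'opening': 0.08508224614652675}
```

View pics/side0.png

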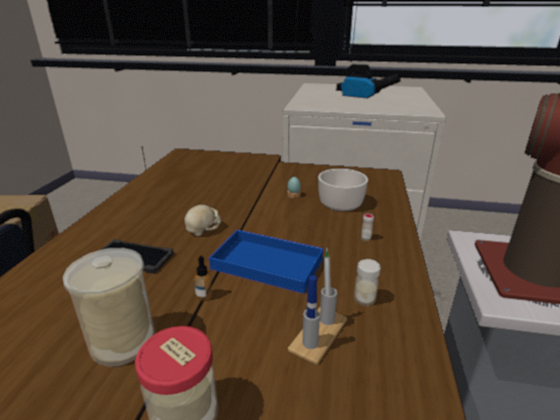

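View pics/top0.png

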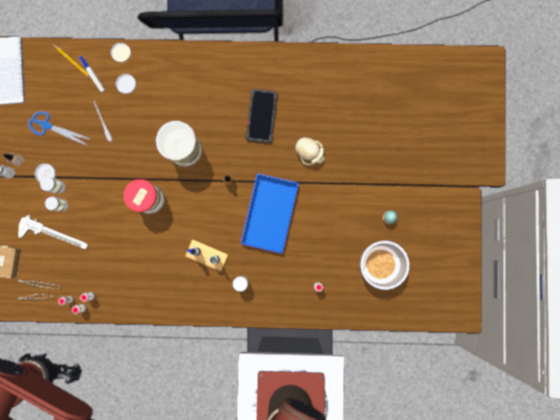

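Side view: the marker's blue cap is at about (312,290), the ballpoint at (327,265), the tray at (268,260), the egg at (294,187) and the pot at (342,190). Top view: the tubes are at (197,252) and (215,260), the tray at (270,214), the egg at (390,217) and the pot at (385,265). Next I'll measure these from colour masks and depth.

```bash
cat > a.py <<'E'
from h import *
D={}
for n in("side","top"):
    z=np.load(f"{n}0.npz"); D[n]=(z['im'],cloud(z['d'],z['K'],z['T']),z['K'],z['T'],z['d'])
# table check, tray
for n in D:
    im,P,K,T,d=D[n]; hsv=cv2.cvtColor(im,cv2.COLOR_RGB2HSV)
    inb=(P[...,0]>.3)&(P[...,0]<.85)&(abs(P[...,1])<.5)&(d>0)
    print(n,"table z med",np.median(P[inb&(abs(P[...,2])<.02)][:,2]))
    blue=((hsv[...,0]>100)&(hsv[...,0]<128)&(hsv[...,1]>140)&inb).astype(np.uint8)
    k,l,s,c=cv2.connectedComponentsWithStats(blue)
    for i in range(1,k):
        if s[i,4]>12:
            Q=P[l==i]; print("blue",s[i].tolist(),np.median(Q,0).round(3),"z pct",np.percentile(Q[:,2],[2,50,98]).round(3))
            if s[i,4]>1000:
                for nm,sel in(("floor",Q[:,2]<.012),("rim",Q[:,2]>.024)):
                    r=cv2.minAreaRect(Q[sel][:,:2].astype(np.float32)*1000); print(nm,r)
    g=((hsv[...,0]>70)&(hsv[...,0]<105)&(hsv[...,1]>25)&(hsv[...,2]>90)&inb).astype(np.uint8)
    k,l,s,c=cv2.connectedComponentsWithStats(g)
    for i in range(1,k):
        if s[i,4]>25:
            Q=P[l==i]; print("green",s[i].tolist(),np.median(Q,0).round(3),"z",np.percentile(Q[:,2],[2,50,98]).round(3),Q.min(0).round(3),Q.max(0).round(3))
    # pot rim
    w=inb&(P[...,2]>.07)&(P[...,2]<.09)&(P[...,1]<-.15)
    Q=P[w]; print("pot rim",len(Q),cv2.minEnclosingCircle(Q[:,:2].astype(np.float32)*1000),np.median(Q[:,2]))
    # clusters standing above table
    a=(inb&(P[...,2]>.02)).astype(np.uint8); k,l,s,c=cv2.connectedComponentsWithStats(a)
    for i in range(1,k):
        if s[i,4]>15: Q=P[l==i]; print("  obj",s[i].tolist(),np.median(Q,0).round(3),"zmax",Q[:,2].max().round(3))
im,*_=D["side"]; cv2.imwrite("pics/s1.png",cv2.resize(im[230:370,270:390,::-1],None,fx=4,fy=4,interpolation=2))
im,*_=D["top"]; t=cv2.resize(im[230:300,175:255,::-1],None,fx=7,fy=7,interpolation=2); cv2.imwrite("pics/t1.png",t)
E
python3 a.py
```

```text
side table z med 0.0004413880705614881
blue [210, 230, 113, 73, 4634] [0.574 0.076 0.006] z pct [0.002 0.006 0.133]
floor ((585.28173828125, 50.43279266357422), (185.5042724609375, 236.6293182373047), 78.4160385131836)
rim ((565.708984375, 150.3076934814453), (264.70849609375, 278.4397277832031), 78.33042907714844)
blue [307, 309, 8, 9, 55] [0.46  0.305 0.081] z pct [0.074 0.081 0.09 ]
green [288, 177, 12, 14, 134] [ 0.578 -0.277  0.042] z [0.025 0.042 0.059] [ 0.562 -0.291  0.023] [ 0.596 -0.269  0.06 ]
pot rim 379 ((434.4536437988281, -266.26580810546875), 72.7405776977539) 0.07631177568143221
  obj [318, 169, 49, 37, 1557] [ 0.435 -0.23   0.056] zmax 0.082
  obj [287, 177, 13, 15, 155] [ 0.578 -0.277  0.041] zmax 0.06
  obj [184, 205, 36, 26, 669] [ 0.77  -0.016  0.047] zmax 0.07
  obj [361, 214, 12, 20, 191] [ 0.365 -0.066  0.046] zmax 0.065
  obj [209, 230, 128, 115, 2644] [0.465 0.236 0.036] zmax 0.156
  obj [63, 248, 154, 172, 13920] [0.723 0.397 0.122] zmax 0.173
  obj [194, 255, 18, 38, 447] [0.678 0.214 0.05 ] zmax 0.095
  obj [354, 259, 26, 40, 809] [0.37  0.172 0.06 ] zma
[... 524 characters left out ...]
1172) 0.07938647463227366
  obj [156, 121, 46, 45, 1503] [0.765 0.335 0.157] zmax 0.179
  obj [296, 137, 29, 28, 529] [ 0.77  -0.042  0.057] zmax 0.076
  obj [223, 174, 11, 11, 97] [0.676 0.201 0.053] zmax 0.096
  obj [241, 174, 58, 79, 326] [0.586 0.08  0.03 ] zmax 0.042
  obj [124, 179, 40, 35, 1051] [0.614 0.439 0.122] zmax 0.132
  obj [383, 210, 14, 14, 135] [ 0.576 -0.288  0.049] zmax 0.066
  obj [360, 241, 49, 48, 668] [ 0.429 -0.299  0.064] zmax 0.09
  obj [187, 247, 14, 9, 97] [0.46  0.291 0.078] zmax 0.154
  obj [209, 255, 11, 9, 77] [0.437 0.232 0.062] zmax 0.149
  obj [233, 276, 16, 15, 185] [0.369 0.154 0.08 ] zmax 0.09
  obj [314, 282, 9, 9, 64] [ 0.364 -0.075  0.062] zmax 0.072
```

```bash
python3 -c "
import cv2,numpy as np
a=cv2.imread('pics/s1.png');b=cv2.imread('pics/t1.png');b=cv2.resize(b,(320,280));c=np.zeros((560,800,3),np.uint8);c[:,:480]=a;c[:280,480:]=b;cv2.imwrite('pics/c1.png',c)"
```

```text
(no output)
```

View pics/c1.png

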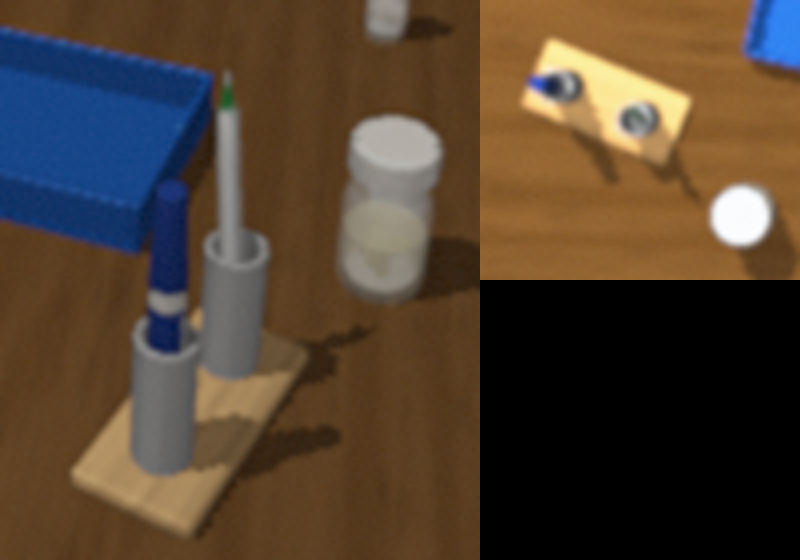

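The crop shows the marker (blue cap, white band) leaning toward +y and nearly touching its tube's rim. The ballpoint is close to upright. In the top view the marker tip is left of its tube. Now I'll get the pen axes, tubes, egg and pot.

```bash
cat > b.py <<'E'
from h import *
from scipy.optimize import least_squares
D={}
for n in("side","top"):
    z=np.load(f"{n}0.npz"); D[n]=(z['im'],cloud(z['d'],z['K'],z['T']),z['K'],z['T'],z['d'])
def ray(n,u,v):
    K,T=D[n][2:4]; return T[:3,3],T[:3,:3]@np.linalg.solve(K,[u,v,1])
def tri(a,b):
    (p,d),(q,e)=ray("side",*a),ray("top",*b); A=np.c_[d,-e]; s=np.linalg.lstsq(A,q-p,rcond=None)[0]
    x,y=p+s[0]*d,q+s[1]*e; return ((x+y)/2).round(4),np.linalg.norm(x-y).round(4)
def plane(n,u,v,z): p,d=ray(n,u,v); return (p+d*(z-p[2])/d[2]).round(4)
im,P,K,T,d=D["side"]; cam=T[:3,3]
hsv={n:cv2.cvtColor(D[n][0],cv2.COLOR_RGB2HSV) for n in D}
for nm,(x0,x1,y0,y1),r in(("marker",(300,325,272,312),.008),("ball",(318,335,245,292),.005)):
    s=np.zeros(d.shape,bool); s[y0:y1,x0:x1]=1
    s&=(d>0)&(P[...,2]>.085)&(P[...,1]>.2 if nm=="marker" else P[...,1]>.17)&(P[...,1]<.36)&(P[...,0]>.38)&(P[...,0]<.52)
    pts=[]
    for v in np.unique(np.where(s)[0]):
        u=np.where(s[v])[0]; 
        if len(u)<2: continue
        q=np.median(P[v,u],0); g=(q-cam); g[2]=0; g/=np.linalg.norm(g)
        pts.append(np.r_[q+g*r*.8,u.mean(),u.min(),u.max(),v])
    pts=np.array(pts); print(nm,pts[::4].round(3).tolist())
    c=np.polyfit(pts[:,2],pts[:,:2],1); print("slope",c[0].round(3),"at z=.075",(c[1]+.075*c[0]).round(4),"z=.147",(c[1]+.147*c[0]).round(4))
# top: print object pixels with heights
im,P,K,T,d=D["top"]
for nm,(x0,x1,y0,y1) in(("marker",(186,204,246,257)),("ball",(207,222,254,266))):
    s=P[y0:y1,x0:x1]; print(nm,"top z(mm)\n",(s[...,2]*1000).astype(int))
    print(im[y0:y1,x0:x1].min(-1)) if nm=="ball" else print((hsv["top"][y0:y1,x0:x1,1]))
# foot corners (z=.01) by wood mask top
h=hsv["top"]; w=((h[...,2]>170)&(h[...,0]<25)&(h[...,1]>50)); M=np.zeros(w.shape,np.uint8); M[236:276,180:234]=w[236:276,180:234]
k,l,s,c=cv2.connectedComponentsWithStats(M); i=1+s[1:,4].argmax()
v,u=np.where(l==i); q=np.array([plane("top",a,b,.01)[:2] for a,b in zip(u,v)],np.float32)*1000
print("foot",cv2.minAreaRect(q))
# egg
for n in D:
    im,P,K,T,d=D[n]; q=P[(P[...,2]>.03)&(P[...,2]<.07)&(np.hypot(P[...,0]-.576,P[...,1]+.288)<.03)]
    f=least_squares(lambda c:np.sqrt((q[:,0]-c[0])**2+(q[:,1]-c[1])**2+((q[:,2]-c[2])/1.3)**2)-.02,[.576,-.288,.031],loss="soft_l1",f_scale=.001)
    print("egg",n,f.x.round(4))
E
python3 b.py
```

```text
marker [[0.462, 0.287, 0.147, 314.0, 310.0, 324.0, 275.0], [0.461, 0.296, 0.147, 313.2, 308.0, 324.0, 279.0], [0.462, 0.296, 0.14, 312.0, 308.0, 316.0, 283.0], [0.461, 0.297, 0.132, 312.0, 308.0, 316.0, 287.0], [0.462, 0.297, 0.124, 311.5, 307.0, 316.0, 291.0], [0.461, 0.297, 0.117, 311.5, 307.0, 316.0, 295.0], [0.461, 0.298, 0.109, 311.5, 307.0, 316.0, 299.0], [0.461, 0.297, 0.102, 311.0, 307.0, 315.0, 303.0], [0.461, 0.297, 0.093, 311.0, 307.0, 315.0, 307.0], [0.461, 0.298, 0.086, 311.0, 309.0, 313.0, 311.0]]
slope [ 0.007 -0.07 ] at z=.075 [0.461  0.2998] z=.147 [0.4615 0.2947]
ball [[0.446, 0.225, 0.15, 326.5, 326.0, 327.0, 251.0], [0.446, 0.227, 0.144, 326.0, 325.0, 327.0, 255.0], [0.446, 0.228, 0.137, 326.0, 324.0, 328.0, 259.0], [0.446, 0.229, 0.129, 325.5, 324.0, 327.0, 263.0], [0.445, 0.229, 0.122, 326.0, 324.0, 328.0, 267.0], [0.443, 0.229, 0.113, 326.5, 324.0, 329.0, 271.0], [0.443, 0.231, 0.106, 326.5, 324.0, 329.0, 275.0], [0.442, 0.232, 0.098, 326.5, 324.0, 329.0, 279.0], [0.441, 0.232, 0.09, 327.0, 325.0, 329.0, 283.0]]
slope [ 0.09  -0.096] at z=.075 [0.4402 0.2338] z
[... 2897 characters left out ...]
79 142 106 113 136 150]
 [147 165 171 140 104 100  98 106 132 160 145 109 100 123 147]
 [150 167 166 127  93 105 116 104 107 133 142 111  90 114 142]
 [151 169 175 127  89 109 130 123 113 121 125 104  88 109 134]
 [150 176 187 147 101 105 130 141 133 127 113  92  86 100 123]
 [148 167 183 167 137 124 138 152 148 132 105  88  88  97 108]
 [139 148 167 176 168 154 155 161 148 119  95  87  91  92  98]
 [127 135 146 158 162 153 145 139 123 103  91  93  90  90  93]
 [101 116 124 134 140 139 132 117 103  94  91  91  92  92  90]]
foot ((447.8530578613281, 268.18804931640625), (123.1235580444336, 60.240474700927734), 67.9775390625)
egg side [ 0.5803 -0.2922  0.0332]
egg top [ 0.5767 -0.2918  0.0318]
```

```bash
sed '/^im,P,K,T,d=D\["side"\]; cam/,$d' b.py > geo.py
python3 - <<'E'
from geo import *
print("marker tip",tri((313,277),(188.5,250.5)),"ball tip",tri((326.7,248.5),(212.8,257)))
print("mk tip plane top",plane("top",188.8,250.4,.148),"bp",plane("top",212.8,257,.156))
for nm,c in(("mk",(188,248,199,255)),("bp",(208,254,219,264))):
    im,P,*_=D["top"]; x0,y0,x1,y1=c
    s=P[y0-1:y1+2,x0-1:x1+2].reshape(-1,3); s=s[(s[:,2]>.062)&(s[:,2]<.082)]; print(nm,"rim circle",cv2.minEnclosingCircle(s[:,:2].astype(np.float32)*1000),len(s))
    im,P,K,T,d=D["side"]
# pen pts in top: height bands
im,P,*_=D["top"]
for nm,(x0,x1,y0,y1) in(("marker",(186,197,248,254)),("ball",(210,216,256,261))):
    s=P[y0:y1,x0:x1].reshape(-1,3)
    for a,b in((.085,.11),(.11,.135),(.135,.157)):
        q=s[(s[:,2]>a)&(s[:,2]<b)]; print(nm,a,len(q),q.mean(0).round(4))
for n,px in(("side",((132/4+270,330/4+230),(196/4+270,330/4+230),(204/4+270,247/4+230),(267/4+270,247/4+230))),):
    for p in px: print(plane(n,*p,.075))
E
```

```text
marker tip (array([0.4608, 0.2972, 0.1466]), np.float64(0.0002)) ball tip (array([0.4451, 0.227 , 0.1542]), np.float64(0.0016))
mk tip plane top [0.4612 0.2961 0.148 ] bp [0.4443 0.2267 0.156 ]
mk rim circle ((459.7347717285156, 295.9840087890625), 13.710262298583984) 31
bp rim circle ((435.824951171875, 237.51901245117188), 13.311554908752441) 26
marker 0.085 5 [0.4595 0.29   0.0976]
marker 0.11 14 [0.4603 0.2916 0.1194]
marker 0.135 18 [0.4609 0.2948 0.1482]
ball 0.085 5 [0.4394 0.2296 0.1   ]
ball 0.11 1 [0.4408 0.2338 0.1203]
ball 0.135 7 [0.4441 0.2278 0.1437]
[0.4735 0.2985 0.075 ]
[0.4484 0.2937 0.075 ]
[0.4498 0.2423 0.075 ]
[0.4232 0.2373 0.075 ]
```

Measurements are consistent: the marker tip is (.461,.296,.147) over its tube at (.460,.297), and the ballpoint tip is (.445,.227,.155) over its tube at (.436,.2375). The tray centre is (.580,.075) with its long axis at −11.5°. The egg is at (.578,−.291) and the pot at (.433,−.267).

My plan is to grip each pen with the tool near horizontal, pull it out, then pitch the tool 90° so the pen ends up flat. I'll check IK first.

```bash
cat > w.py <<'E'
from h import *
from scipy.spatial.transform import Rotation as Rn
def ori(psi,eps,flip=0):
    """tool z at azimuth psi, eps below horizontal; closing axis horizontal"""
    z=np.array([np.cos(psi)*np.cos(eps),np.sin(psi)*np.cos(eps),-np.sin(eps)]); y=np.array([-np.sin(psi),np.cos(psi),0])*(-1 if flip else 1)
    return Rn.from_matrix(np.c_[np.cross(y,z),y,z])
E_=lambda R:R.as_euler('xyz')
def tcp(pen,R,back=.012): return np.array(pen)+back*R.as_matrix()[:,2]
YT=np.radians(-11.5); TC=np.array([.580,.075,0]); tx=np.array([np.cos(YT),np.sin(YT),0]); ty=np.array([-np.sin(YT),np.cos(YT),0])
E
python3 - <<'E'
from w import *
r=np.radians
for flip in(0,1):
  for psi in(0,20,-15):
    for eps in(20,30,40,50):
        R=ori(r(psi),r(eps),flip); ok=[]
        for p in((.461,.297,.115),(.4405,.232,.115)):
            for dz,b in((0,0),(0,-.08),(.11,0)):
                P=tcp(p,R)+[0,0,dz]+b*R.as_matrix()[:,2]
                q=m.inverse_kinematics(P,E_(R)); ok.append(0 if q is None else 1)
        # placing
        R2=ori(YT,r(eps+90),flip)
        for s in(.022,-.022):
            for z in(.025,.19):
                q=m.inverse_kinematics(tcp(TC+ty*s+tx*.035+[0,0,z],R2),E_(R2)); ok.append(0 if q is None else 1)
        print(flip,psi,eps,ok,None if q is None else np.round(q,2))
for p,yw in(((.578,-.291,.017),0),((.433,-.267,.02),0)):
    for yw in(0,1,2,3,-1,-2): print(p,yw,m.inverse_kinematics(p,[np.pi,0,yw]))
E
```

```text
0 0 20 [1, 0, 0, 1, 0, 0, 1, 1, 1, 1] [-0.08  0.49  1.32  0.04  1.68 -1.45]
0 0 30 [0, 0, 0, 0, 0, 0, 1, 1, 1, 1] [-0.08  0.63  1.17  0.06  1.86 -1.45]
0 0 40 [0, 1, 1, 0, 1, 1, 1, 1, 1, 1] [-0.09  0.77  1.02  0.08  2.04 -1.45]
0 0 50 [1, 1, 1, 1, 1, 1, 1, 1, 1, 1] [-0.1   0.91  0.88  0.1   2.22 -1.44]
0 20 20 [1, 0, 0, 0, 0, 0, 1, 1, 1, 1] [-0.08  0.49  1.32  0.04  1.68 -1.45]
0 20 30 [1, 0, 0, 0, 0, 0, 1, 1, 1, 1] [-0.08  0.63  1.17  0.06  1.86 -1.45]
0 20 40 [0, 0, 1, 0, 0, 1, 1, 1, 1, 1] [-0.09  0.77  1.02  0.08  2.04 -1.45]
0 20 50 [1, 1, 1, 1, 0, 1, 1, 1, 1, 1] [-0.1   0.91  0.88  0.1   2.22 -1.44]
0 -15 20 [0, 0, 0, 0, 0, 0, 1, 1, 1, 1] [-0.08  0.49  1.32  0.04  1.68 -1.45]
0 -15 30 [0, 0, 0, 0, 0, 0, 1, 1, 1, 1] [-0.08  0.63  1.17  0.06  1.86 -1.45]
0 -15 40 [1, 1, 1, 0, 1, 1, 1, 1, 1, 1] [-0.09  0.77  1.02  0.08  2.04 -1.45]
0 -15 50 [1, 1, 1, 1, 1, 1, 1, 1, 1, 1] [-0.1   0.91  0.88  0.1   2.22 -1.44]
1 0 20 [1, 0, 0, 1, 0, 0, 1, 1, 1, 1] [-0.08  0.49  1.32  0.04  1.68  1.69]
1 0 30 [0, 0, 0, 0, 0, 0, 1, 1, 1, 1] [-0.08  0.63  1.17  0.06  1.86  1.69]
1 0 40 [0, 0, 0, 0, 0, 0
[... 1245 characters left out ...]
883e-01  1.60374387e+00 -4.44089210e-16
  1.04094990e+00  1.98262259e+00]
(0.578, -0.291, 0.017) -2 None
(0.433, -0.267, 0.02) 0 [-7.07688762e-01  2.11055661e-01  1.97682256e+00 -4.44089210e-16
  9.53714429e-01  8.63107565e-01]
(0.433, -0.267, 0.02) 1 [-7.07688762e-01  2.11055661e-01  1.97682256e+00 -4.44089210e-16
  9.53714429e-01 -1.36892435e-01]
(0.433, -0.267, 0.02) 2 [-0.70768876  0.21105566  1.97682256  0.          0.95371443 -1.13689243]
(0.433, -0.267, 0.02) 3 [-0.70768876  0.21105566  1.97682256  0.          0.95371443 -2.13689243]
(0.433, -0.267, 0.02) -1 [-7.07688762e-01  2.11055661e-01  1.97682256e+00 -4.44089210e-16
  9.53714429e-01  1.86310757e+00]
(0.433, -0.267, 0.02) -2 None
```

```bash
cat >> w.py <<'E'
def pen(p,side,mid,op,psi=np.radians(-15),eps=np.radians(45),rot=np.radians(75)):
    """p: axis point to grip; mid: distance from grip to pen middle"""
    R=ori(psi,eps); R2=ori(YT,eps+rot); g=tcp(p,R); z=R.as_matrix()[:,2]
    up=g+[0,0,.115]; c=TC+ty*side+tx*mid; pl=tcp(c+[0,0,.16],R2); dn=tcp(c+[0,0,.034],R2)
    for a,b in((g-.08*z,R),(g,R),(up,R),(pl,R2),(dn,R2)):
        if m.inverse_kinematics(a,E_(b)) is None: raise SystemExit(f"no IK {a}")
    m.gripper_to(op); m.movep(g-.08*z,E_(R)); print(m.move_l(g,.08,max_force=8))
    m.gripper_to(0,40); o=m.observe(); print("grip",o['opening'],o['grasp_force'],o['eef_pos'],o['time_s'])
    m.move_l(up,.12); o=m.observe(); print("up",o['opening'],o['grasp_force'],o['time_s'])
    return pl,dn,R2,up
def lay(pl,dn,R2):
    m.movep(pl,E_(R2)); print("touch",m.move_l(dn,.07,max_force=2.5)); o=m.observe(); print(o['eef_pos'],o['opening'],o['time_s'])
def pics(tag):
    for n in("side","top"):
        im,d,K,T=snap(n); cv2.imwrite(f"pics/{n}{tag}.png",im[...,::-1]); np.savez(f"{n}{tag}.npz",im=im,d=d,K=K,T=T)
E
python3 - <<'E'
from w import *
print(pen((.461,.2965,.118),.022,.035,.045)); pics(1)
E
```

```text
False
grip 0.014283810077897984 38.90541400830685 [0.46933008 0.29446927 0.11004531] 3.5333
up 0.013975770461391045 38.90888388385065 4.6417
(array([0.61280391, 0.09077667, 0.1496077 ]), array([0.61280391, 0.09077667, 0.0236077 ]), Rotation.from_matrix(array([[-8.48639688e-01,  1.99367934e-01, -4.89962352e-01],
                            [ 1.72657696e-01,  9.79924705e-01,  9.96839672e-02],
                            [ 5.00000000e-01, -6.93889390e-18, -8.66025404e-01]])), array([0.46919615, 0.29430385, 0.22451472]))
```

View pics/side1.png

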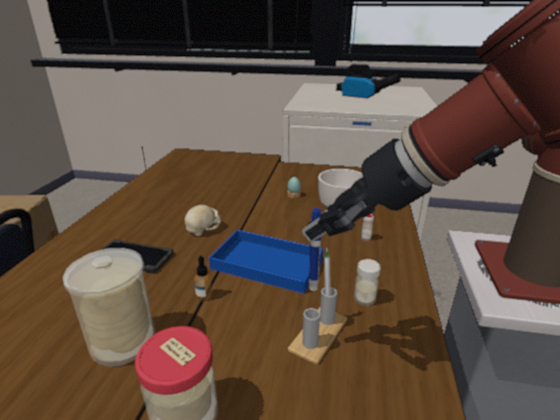

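The marker is out of its tube and held vertically, from the tip at (317,210) to the lower end at (314,290). Its lower end is below the ballpoint's tip height, so I'll raise it more before crossing.

Run:
```python
from w import *
pl=np.array([.6128,.0908,.1496]);dn=np.array([.6128,.0908,.0236]);R2=ori(YT,np.radians(120))
p=m.observe()['eef_pos']; up=p+[0,0,.06]
if m.inverse_kinematics(up,m.observe()['tcp_rot']) is None: up=p+[.03,0,.05]
m.move_l(up,.15)
R=ori(YT,np.radians(75)); m.movep(np.array([.56,.12,.23]),E_(R))
lay(pl,dn,R2); pics(2)
```

```text
touch False
[0.61299687 0.09081986 0.02414232] 0.014158300499649747 9.1
```

View pics/side2.png

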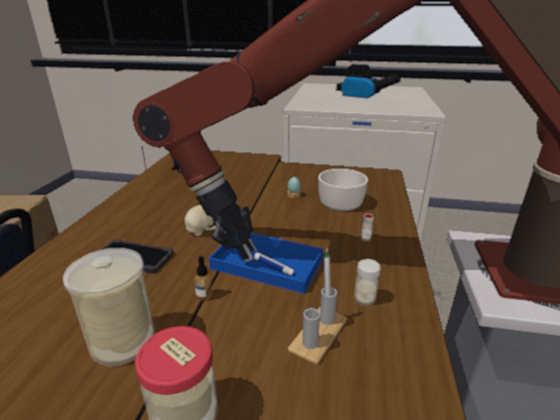

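The marker is held over the tray with its lower end at (290,272), inside. I'll lower to contact, release and retreat.

```bash
python3 - <<'E'
from w import *
p=m.observe()['eef_pos']; print(m.move_l(p-[0,0,.014],.04,max_force=2.5),m.observe()['eef_pos'])
m.gripper_to(.04); m.hold(.2); z=ori(YT,np.radians(120)).as_matrix()[:,2]; p=m.observe()['eef_pos']
m.move_l(p-.05*z,.12); m.movep(p-.05*z+[-.05,.05,.12],E_(ori(YT,np.radians(80)))); print(m.observe()['time_s'])
pics(3)
E
python3 -c "
import cv2,numpy as np
a=cv2.imread('pics/side3.png')[200:370,180:400];b=cv2.imread('pics/top3.png')[160:290,170:320]
c=np.zeros((340+260,440+0,3),np.uint8);c[:340]=cv2.resize(a,(440,340));c[340:,:300]=cv2.resize(b,(300,260));cv2.imwrite('pics/c3.png',c)"
```

```text
True [0.61282378 0.09072961 0.02052454]
11.425
```

View pics/c3.png

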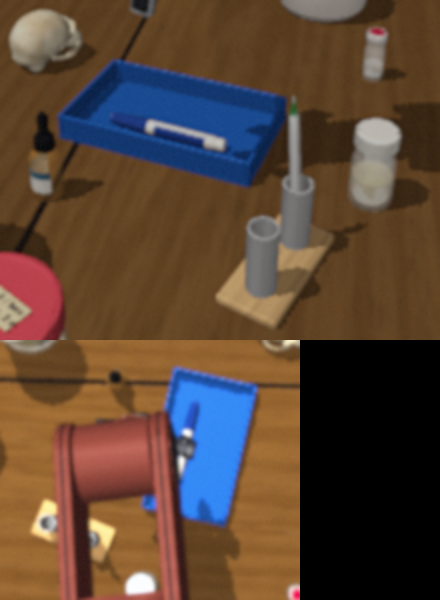

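The marker lies flat in the tray, released: white end at about (290,272) and blue cap at about (240,258) in the side view. Next is the ballpoint, which hasn't moved.

```bash
python3 - <<'E'
from w import *
R=ori(np.radians(-15),np.radians(45)); m.gripper_to(.04)
m.movep(np.array([.40,.243,.26]),E_(R))
pl,dn,R2,up=pen((.4408,.2319,.120),-.03,.037,.04)
R=ori(YT,np.radians(75)); m.move_l(up+[0,0,.03],.15); m.movep(np.array([.56,.08,.22]),E_(R))
lay(pl,dn,R2); pics(4)
E
python3 -c "
import cv2,numpy as np
a=cv2.imread('pics/side4.png')[150:370,150:400];cv2.imwrite('pics/c4.png',cv2.resize(a,None,fx=2,fy=2))"
```

```text
False
grip 0.007207121837759612 38.8558971153725 [0.44917217 0.23042685 0.11198626] 14.9417
up 0.007210650761081345 38.79417423158884 16.05
touch False
[0.60473614 0.03937481 0.02407381] 0.007327265251125689 20.2333
```

View pics/c4.png

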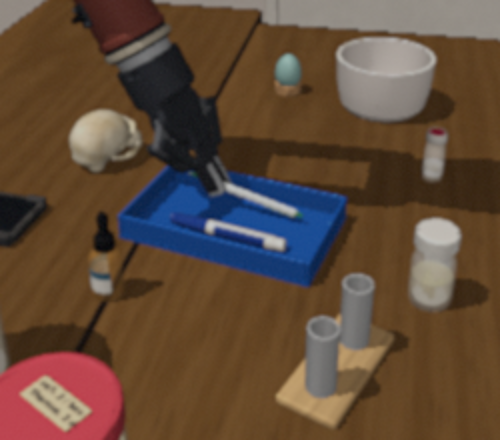

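The ballpoint is held over the tray beside the marker, its lower end at crop (298,213). I'll lower, release and move off toward the egg.

```bash
python3 - <<'E'
from w import *
p=m.observe()['eef_pos']; print(m.move_l(p-[0,0,.014],.04,max_force=2.5),m.observe()['eef_pos'])
m.gripper_to(.025); m.hold(.2); z=ori(YT,np.radians(120)).as_matrix()[:,2]; p=m.observe()['eef_pos']
m.move_l(p-.05*z,.12); m.move_l(p-.05*z+[-.04,0,.13],.2)
q=m.inverse_kinematics([.578,-.291,.2],[np.pi,0,2.0]); print(q)
m.movep([.5,-.1,.25],[np.pi,0,2.0]); m.movep([.45,-.12,.25],[np.pi,0,2.0])
pics(5); print(m.observe()['time_s'])
# egg / pot re-measure
z=np.load("top5.npz");P=cloud(z['d'],z['K'],z['T'])
w=(P[...,2]>.072)&(P[...,2]<.088)&(P[...,1]<-.18)&(P[...,1]>-.36)&(P[...,0]>.34)&(P[...,0]<.52); Q=P[w]; print(len(Q),cv2.minEnclosingCircle(Q[:,:2].astype(np.float32)*1000))
E
python3 -c "
import cv2,numpy as np
a=cv2.imread('pics/side5.png')[150:350,170:400];b=cv2.imread('pics/top5.png')[150:310,220:430]
c=np.zeros((600,690,3),np.uint8);c[:280,:322]=cv2.resize(a,(322,280));c[280:,:420]=cv2.resize(b,(420,320));cv2.imwrite('pics/c5.png',c)"
```

```text
True [0.60425989 0.03942955 0.01423363]
[-0.58817373  0.29433972  1.49729275  0.          1.34996018 -1.01737741]
23.775
176 ((432.6773681640625, -267.36962890625), 69.90660858154297)
```

View pics/c5.png

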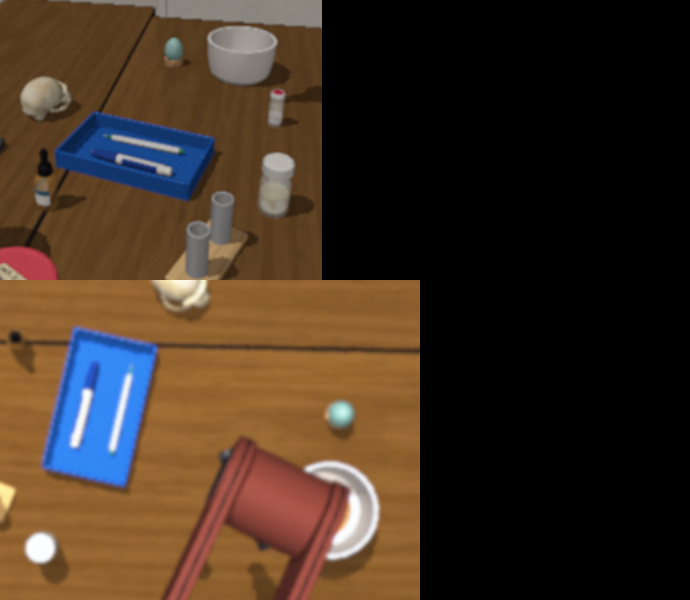

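Both pens lie flat in the tray (crop (83,405) and (120,410)), and the egg and pot are where they were. I'll triangulate the egg again, then grip and lift it.

```bash
python3 - <<'E'
from w import *
import geo
C={}
for n in("side","top"):
    z=np.load(f"{n}5.npz"); P=cloud(z['d'],z['K'],z['T']); h=cv2.cvtColor(z['im'],cv2.COLOR_RGB2HSV)
    s=(h[...,0]>70)&(h[...,0]<110)&(h[...,1]>25)&(np.hypot(P[...,0]-.577,P[...,1]+.289)<.035)&(P[...,2]>.018)
    v,u=np.where(s); C[n]=((u.min()+u.max())/2,(v.min()+v.max())/2); print(n,len(u),C[n],u.min(),u.max(),v.min(),v.max())
e,gap=geo.tri(C["side"],C["top"]); print("egg",e,gap, geo.plane("top",*C["top"],.037))
if gap>.006 or not(.028<e[2]<.05): raise SystemExit("check")
x,y=.577,-.2905
x,y=(np.array([e[0],e[1]])+[.5775,-.291])/2; print(x,y)
m.gripper_to(.062); m.movep([x,y,.15],[np.pi,0,0]); print(m.move_l([x,y,.018],.08,max_force=6))
m.gripper_to(0,20); o=m.observe(); print(o['opening'],o['grasp_force'],o['eef_pos'],o['time_s'])
print(m.move_l([x,y,.17],.08)); o=m.observe(); print(o['opening'],o['grasp_force'],o['ft_force'],o['time_s'])
pics(6)
E
python3 -c "
import cv2
a=cv2.imread('pics/side6.png')[100:250,220:420];cv2.imwrite('pics/c6.png',cv2.resize(a,None,fx=2.5,fy=2.5))"
```

```text
side 146 (np.float64(293.5), np.float64(184.0)) 288 299 177 191
top 115 (np.float64(390.5), np.float64(216.5)) 385 396 211 222
egg [ 0.5783 -0.2918  0.0354] 0.003 [ 0.5767 -0.2916  0.037 ]
0.5779000000000001 -0.2914
False
0.0383005000870573 19.873606245964766 [ 0.57818388 -0.29137543  0.01857102] 27.9583
False
0.03833746607171279 20.157767850905657 [ 0.39111182 -0.4658968  -0.2969698 ] 30.0083
```

View pics/c6.png

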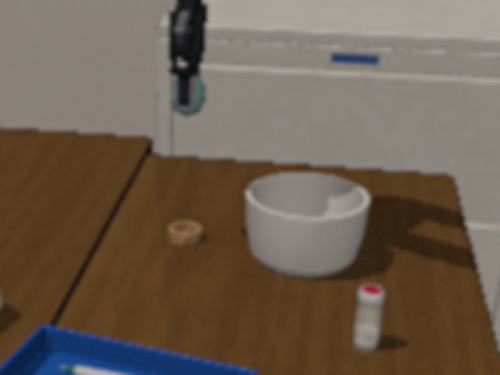

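The egg is held clear of its ring at crop (187,92). I'll take it over the pot and lower it to contact.

```bash
python3 - <<'E'
from w import *
x,y=.4325,-.2675
m.move_l([x,y,.17],.12); m.move_l([x,y,.04],.07); m.hold(.2)
print(m.move_l([x,y,.0175],.015,max_force=1.5)); o=m.observe(); print(o['eef_pos'],o['ft_force'],o['opening'],o['time_s'])
for w in(.041,.044,.048,.054): m.gripper_to(w); m.hold(.3)
m.hold(.4); m.move_l([x,y,.15],.06); m.movep([.42,-.08,.28],[np.pi,0,0]); m.hold(.5); pics(7); print(m.observe()['time_s'],m.observe()['ft_force'])
E
python3 -c "
import cv2,numpy as np
a=cv2.imread('pics/side7.png')[150:350,170:400];b=cv2.imread('pics/top7.png')[150:310,220:430]
c=np.zeros((600,690,3),np.uint8);c[:280,:322]=cv2.resize(a,(322,280));c[280:,:420]=cv2.resize(b,(420,320));cv2.imwrite('pics/c7.png',c)"
```

```text
True
[ 0.43247078 -0.26744283  0.0217227 ] [ 0.04234343 -0.61689763  3.80405609] 0.038400646847620463 34.8
41.0917 [ 0.20136687 -0.0211818  -0.64300994]
```

View pics/c7.png

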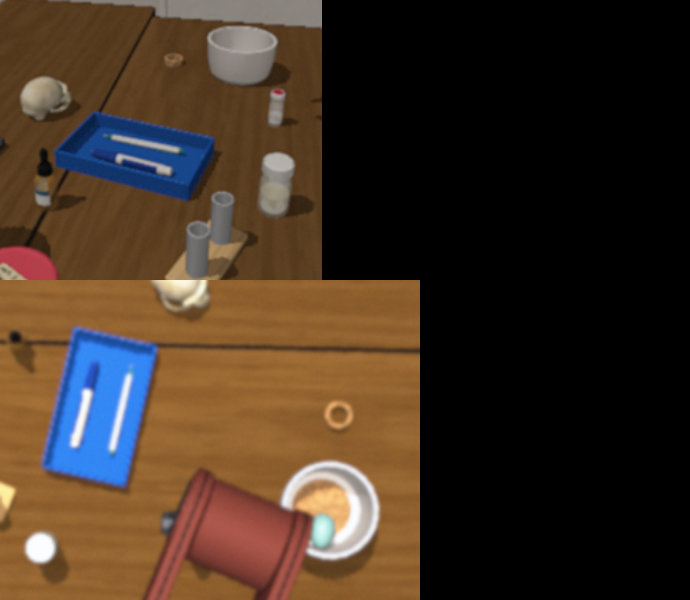

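The egg lies in the pot at crop (322,532), about 30 mm from the pot's centre, and the pens are in place. I'll confirm the egg is at rest before handing in.

Run:
```python
from w import *
m.movep([.42,0,.28],[np.pi,0,0]); m.hold(1)
for k in range(2):
    im,d,K,T=snap("top"); P=cloud(d,K,T); h=cv2.cvtColor(im,cv2.COLOR_RGB2HSV)
    s=(h[...,0]>70)&(h[...,0]<110)&(h[...,1]>30)&(h[...,2]>80)&(np.hypot(P[...,0]-.4325,P[...,1]+.2675)<.065)&(P[...,2]<.06)
    e=np.median(P[s],0); print(s.sum(),e.round(4),np.hypot(e[0]-.4325,e[1]+.2675)); m.hold(1.5)
print(m.observe()['time_s'])
if s.sum()>50 and np.hypot(e[0]-.4325,e[1]+.2675)<.045: print(m.job_done())
```

```text
143 [ 0.4001 -0.2625  0.0448] 0.03278330998446305
142 [ 0.3988 -0.2624  0.0449] 0.03410575706876441
45.6083
the job is handed in; nothing more can be done
None
```

I handed the job in at about 46 s: both pens lie flat in the tray and the egg rests in the pot, about 34 mm from its axis (limit 50 mm), with no bystander seen to have moved; the judge's verdict was not returned.

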